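# Refit the modules of a machine's control box and snap its cover home

### The job

The control box is open for service on the workshop bench: turn its red isolator to off first, then plug every module waiting in the blue bin fully home, upright, into a free slot of its own in the bay. Lay the green cover into the rim and press it down until it has snapped under all four spring catches and lies flat and level on its ledge, and only then turn the isolator fully back on. Never have the supply on while the bay is uncovered with one of these modules in it, and leave the screwdriver, the spray can and the steel bowl where they are.

Things in the scene. Friction and masses are not known exactly. Their poses are not given: they have to be found in the camera images.
- box: grey control box, fixed. Origin on the bench under the centre of its open bay; x across, y along the bay, z up. Bay 130 (x) x 180 (y) mm inside, walls 4 mm, rim 97 mm high with a flared lip to 104 mm. Slots cross it at y = -68, -34, 0, 34, 68 mm; the first holds a fixed black processor module with blue tab, 78 mm high. Beyond, y = 94 to 190, x = -60 to 60 mm: closed supply compartment, 50 mm high
- slot1 (a point): an empty module slot: centre of its floor, box axes. 16 mm wide (box y), 63 mm long (box x); its white guides rise 32 mm above this point, with sloped lead-ins 9 mm higher between slots and 4 mm higher at the x ends. A module fully home has its origin here and its 60 mm along box x, either way round
- slot2 (a point): an empty module slot: centre of its floor, box axes. 16 mm wide (box y), 63 mm long (box x); its white guides rise 32 mm above this point, with sloped lead-ins 9 mm higher between slots and 4 mm higher at the x ends. A module fully home has its origin here and its 60 mm along box x, either way round
- slot3 (a point): an empty module slot: centre of its floor, box axes. 16 mm wide (box y), 63 mm long (box x); its white guides rise 32 mm above this point, with sloped lead-ins 9 mm higher between slots and 4 mm higher at the x ends. A module fully home has its origin here and its 60 mm along box x, either way round
- slot4 (a point): an empty module slot: centre of its floor, box axes. 16 mm wide (box y), 63 mm long (box x); its white guides rise 32 mm above this point, with sloped lead-ins 9 mm higher between slots and 4 mm higher at the x ends. A module fully home has its origin here and its 60 mm along box x, either way round
- seat (a point): centre of the bay at ledge height, 82 mm above the bench, box axes; the cover's origin comes here when home. The ledge runs round inside the bay, 6 to 8 mm wide; a module over 4 mm proud keeps the cover off it. Four brass spring catches, 16 mm wide, poke 5 mm into the bay from its long walls at y = +-55 mm: steep ramps, tips at x = +-60 mm, 5.5 mm above this point
- isolator (a joint): angle of the red isolator handle: 0 = off (bar along box x), 1.57 = fully on (bar along box y); grows clockwise seen from above; stops at both ends; stays where it is left, light friction (0.06 N m)
- isolator_grip (a point): point on the isolator's vertical axis to grip at, 87 mm above the bench, at box (0, 144) mm. The handle is an upright red bar 42 x 14 mm, 32 mm tall, top 7 mm above this point, on a round yellow foot of radius 34 mm; at angle q the bar lies along box x turned by -q about z
- cover: green plate 126 (x) x 175 (y) x 5 mm, 0.17 kg, black grip rib upright amid its top: 12 (x) x 60 (y) mm, top 29 mm above the underside. Origin: centre of underside, z up; starts flat on the bench. In the rim (long side along box y, 2 mm play) it first rests on the catch ramps about 11 mm above the ledge; each catch yields at 2 to 6 N: press on the rib, or at each end (y = +-60 mm, two catches each)
- module1: plug-in module (None if absent): white slab 60 (x) x 14 (y) x 52 (z) mm with an orange pull tab 30 (x) x 10 (y) x 22 (z) mm centred on its top, 74 mm tall in all; 70 g; both ways round alike. Origin: centre of its underside, z up. Starts upright in a pocket of the blue bin; neighbours stand 34 mm off in y, so grip the tab across its 30 mm (along x)
- module2: plug-in module (None if absent): white slab 60 (x) x 14 (y) x 52 (z) mm with an orange pull tab 30 (x) x 10 (y) x 22 (z) mm centred on its top, 74 mm tall in all; 70 g; both ways round alike. Origin: centre of its underside, z up. Starts upright in a pocket of the blue bin; neighbours stand 34 mm off in y, so grip the tab across its 30 mm (along x)
- module3: plug-in module (None if absent): white slab 60 (x) x 14 (y) x 52 (z) mm with an orange pull tab 30 (x) x 10 (y) x 22 (z) mm centred on its top, 74 mm tall in all; 70 g; both ways round alike. Origin: centre of its underside, z up. Starts upright in a pocket of the blue bin; neighbours stand 34 mm off in y, so grip the tab across its 30 mm (along x)
- module4: plug-in module (None if absent): white slab 60 (x) x 14 (y) x 52 (z) mm with an orange pull tab 30 (x) x 10 (y) x 22 (z) mm centred on its top, 74 mm tall in all; 70 g; both ways round alike. Origin: centre of its underside, z up. Starts upright in a pocket of the blue bin; neighbours stand 34 mm off in y, so grip the tab across its 30 mm (along x)
- bin: the blue parts bin, 92 (x) x 158 (y) x 50 mm high, fixed to the bench, with a black insert 40 mm high that has four pockets at y = -51, -17, 17, 51 mm, each 66 (x) x 17 (y) mm, floor 10 mm above the bench. Origin at the centre of its underside
- screwdriver: an orange-handled screwdriver, 180 mm long, lying on the bench beyond the box; to be left alone
- cleaner: a blue spray can, 52 mm across and 130 mm tall, standing on the bench; to be left alone
- screwcup: a small steel bowl, 64 mm across and 35 mm tall; to be left alone

How it is judged:
By the outcome, as a careful person would: the job done as asked, in the order asked, and still so for the second after the job is handed in, with the robot touching nothing.
Of module1, module2, module3, module4 only 2 to 4 are there at a start; the rules pass over those that are not, and their reading is None.
At some moment in a run one of cover may be knocked a few centimetres aside while the robot is not near it.
It also fails if it takes over 210 s, if anything falls off the work surface, if the arm or the gripper's body presses on something with over 40 N, if the wrist force passes 120 N, or if a joint passes its speed limit or range.

### The arm

A 6-joint arm with a two-finger parallel gripper is mounted at the origin on the work surface. World frame = base frame: x ahead of the robot, y to its left, z up, the work surface at z = 0. Lengths are in mm, angles in degrees, forces in N, time in s.
With the tool pointing down it reaches from about 350 to 850 mm from the base axis. Payload 8.1 kg.
Tool frame: the origin (TCP) lies midway between the tips of the shut fingers; the grasp point (between the pads) lies 19 mm behind it (r.pinch_z is the distance from the TCP to the grasp point, in mm); z points along the fingers, y is the line along which they close (so a half turn about z gives the same grasp; the last joint's range is limited). The gripper opens to 85 mm and grips with 20 to 120 N. Pads are 22 mm wide; open, the fingers measure 114 mm over their backs; the gripper's body (76 mm by 85 mm) begins 54 mm behind the grasp point. The pads swing forward as they close: fully open they stand 13 mm farther back than shut.
Start: joints at [69.878, 7.471, 85.268, -0, 87.261, -4.893], TCP at [157.586, 578.94, 192.592] pointing down, gripper open.
Joint ranges: [-169.43, 169.43], [-51.17, 129.36], [1.28, 143.12], [-76.62, 256.62], [0, 156.53], [-152.29, 152.29]. Speed limits (degrees/s): [136.94, 136.94, 159.86, 180, 180, 180].

### API

Orientations are given as [roll, pitch, yaw] about the fixed x, y, z axes, in that order (R = Rz(yaw) Ry(pitch) Rx(roll)).
In Python, from bench import r gives the robot as it stands.
- The arm moves only by the shell command python3 -m jog 'ROWS' [OPENING] [FORCE]. ROWS is JSON, one flat list of numbers, 6 for each row, row after row: the shift along the tool's x, y, z in m, then the turn, a rotation vector about the tool's x, y, z in rad. A call has 1 to 8 rows; each row is the pose to reach, as a shift and turn from the pose commanded when the call began, along the tool's axes at that moment; what a row does not reach only later rows make up. A row lasts 1/8 s, in which the tool goes at most 62.5 mm and 10.7 degrees, less where a joint would pass 70% of its speed; a pose out of reach is approached as far as the arm can. A call with a gripper value outside its range is refused whole. OPENING is the opening, from -1 (shut) to 1 (fully open), set as the call begins (- or left out, the last holds). The fingers move at their own pace and stop on an object; FORCE is the grip in N (left out, the last holds). Time passes only in rows, so rows that repeat a pose let the fingers close. It gives the time, the measured TCP pose, the force, the opening and the grip force at its end, in the units of the state.
- r.sense(): the state, without advancing time (a new reading comes with each control period).
- r.snapshot(name): name is "scene" or "top" or "wrist"; returns a dict with "pixels" (384x512x3 uint8, red, green, blue), "range_z" (384x512 float32, mm along the optical axis (not along the pixel's ray), 0 where there is no reading), "K" (3x3 intrinsics, pixels), "k1" (the pictures are not rectified: a ray, as slopes to the right and down, at radius r is drawn at 1 + k1 r^2 times it, then the intrinsics apply), "rvec" (rotation vector, rad) and "tvec" (3), from world to camera coordinates, as OpenCV has them. Camera axes: x right, y down, z forward; pixel columns grow to the right and rows downward; lengths in mm; the calibration is good to about 2 mm. A picture is of the moment at which its call begins.
- r.hand_in(): hands the job in; it is judged then, once.
Trained networks look in a picture, given as the dict that the camera call returned (one of the last four; its "shot" number tells which), for a name from the list of things; names that differ only in an ending like _2 or _b are one class to them, and where a whole thing is asked for, a point or a joint stands for the part that bears it (a point fixed in the world has none). Each returns a list of dicts, best first, with "score" (0 to 1); they miss things now and then, are a little off and sometimes report something else, mostly with a low value. They report only what shows in the picture. A call takes as long as a camera call.
- r.look_for(picture, target): "bbox" ([left, top, right, bottom] in pixels, round what is visible of it).
- r.outline_of(picture, target): "region" (384x512 bool, what is visible of it) and "bbox" ([left, top, right, bottom] in pixels, round what is visible of it).
The state is a dict: "time": time; "joint_pos": joint angles; "qd": joint speeds; "joint_efforts": joint torques, N m; "tool_pos": TCP position; "tcp_rot": TCP orientation; "ft_force": force on the tool from outside, world axes, zero at the start; "wrist_torque": the same for the moment, N m; "finger_gap": finger opening in mm; "grip_force": force on a finger pad.
Only numpy, scipy, OpenCV 4.12 (cv2) and the standard library are available. Lean on these libraries where they do the work, as an engineer would, in place of code of your own. Each camera call takes 0.05 s, during which the arm holds its last target. There are 200 camera calls.

## Working session

There is one attempt and no reset: what is moved stays moved. The work goes in short steps, Python scripts to look and compute and a shell command to move; the robot and the scene stay as the last step left them, time stands still between calls to the robot, and variables do not carry over. Pictures are saved under pics/ and viewed, at most 14 in all, crops included, and the job is handed in when it is done.

```bash
ls; mkdir -p pics; cat > h.py <<'E'
import numpy as np, cv2, json
from scipy.spatial.transform import Rotation as R
from bench import r
def save(p,name,box=None,scale=1):
    im=p["pixels"][:,:,::-1].copy()
    if box: im=im[box[1]:box[3],box[0]:box[2]]
    if scale!=1: im=cv2.resize(im,None,fx=scale,fy=scale,interpolation=cv2.INTER_CUBIC)
    cv2.imwrite("pics/"+name,im)
def rays(p,uv):
    """pixel -> normalized slopes (undistorted)"""
    uv=np.asarray(uv,float).reshape(-1,1,2)
    return cv2.undistortPoints(uv,np.array(p["K"]),np.array([p["k1"],0,0,0.]),None).reshape(-1,2)
def cam(p):
    Rm=cv2.Rodrigues(np.array(p["rvec"],float))[0]; t=np.array(p["tvec"],float).ravel()
    return Rm,t
def at_z(p,uv,z):
    Rm,t=cam(p); n=rays(p,uv); d=np.c_[n,np.ones(len(n))]@Rm; c=-Rm.T@t
    s=(z-c[2])/d[:,2]; return c+s[:,None]*d
def cloud(p):
    h,w=p["range_z"].shape; v,u=np.mgrid[:h,:w]
    n=rays(p,np.c_[u.ravel(),v.ravel()]); zz=np.array(p["range_z"],float).ravel()
    Rm,t=cam(p); X=np.c_[n*zz[:,None],zz]; W=(X-t)@Rm; W[zz==0]=np.nan
    return W.reshape(h,w,3)
def proj(p,X):
    return cv2.projectPoints(np.asarray(X,float).reshape(-1,1,3),np.array(p["rvec"],float),np.array(p["tvec"],float),np.array(p["K"]),np.array([p["k1"],0,0,0.]))[0].reshape(-1,2)
E
python3 - <<'E'
from h import *
s=r.sense(); print(s)
for n in("scene","top","wrist"):
    p=r.snapshot(n); save(p,n+"0.png"); Rm,t=cam(p); print(n,p["K"],p["k1"],-Rm.T@t,Rm[2])
    np.save(n+"0.npy",p,allow_pickle=True)
    for k in ("box","bin","cover","module1","isolator","cleaner","screwcup","screwdriver"):
        print(k,[(round(d["score"],2),[int(x) for x in d["bbox"]]) for d in r.look_for(p,k)[:5]])
E
```

```text
pics
{'time': 0.0, 'joint_pos': array([ 6.98793069e+01,  7.51603115e+00,  8.53317852e+01, -3.95134171e-04,
        8.72608939e+01, -4.89212088e+00]), 'qd': array([ 0.04644956, -0.00611228,  0.05791881, -0.01486013, -0.09226596,
        0.04643869]), 'joint_efforts': array([ 5.75755439e-04, -5.69416094e+01, -5.00538969e+01, -3.64798707e-04,
        1.51323300e-02, -3.22901087e-05]), 'tool_pos': array([157.35316113, 578.33663271, 191.51086223]), 'tcp_rot': array([-1.79891652e+02, -8.87758619e-03,  1.64771439e+02]), 'ft_force': array([ 0.4077664 ,  0.74262923, -0.63932494]), 'wrist_torque': array([0.06445471, 0.02107183, 0.03166933]), 'grip_force': 0.0, 'finger_gap': 85.24847197508795}
scene [[402.45544109   0.         256.18483552]
 [  0.         402.45544109 185.32557539]
 [  0.           0.           1.        ]] -0.12261988829240736 [1327.74008821  400.99420073  614.86033428] [-0.73256661 -0.41975401 -0.53586634]
box [(0.83, [215, 158, 352, 248]), (0.21, [310, 199, 327, 215])]
bin [(0.68, [312, 196, 329, 215]), (0.58, [160, 143, 223, 181])]
cover [(0.97, [381, 206, 459, 250]), (0.41
[... 617 characters left out ...]
 261])]
module1 [(0.73, [371, 235, 381, 263]), (0.66, [365, 160, 387, 184]), (0.53, [165, 177, 284, 248])]
isolator [(0.71, [72, 230, 146, 291]), (0.61, [176, 204, 200, 223])]
cleaner [(0.82, [90, 137, 123, 169])]
screwcup [(0.77, [363, 159, 388, 185]), (0.58, [175, 204, 198, 224])]
screwdriver [(0.96, [242, 118, 264, 180]), (0.51, [74, 231, 144, 292])]
wrist [[328.72610323   0.         253.92285753]
 [  0.         328.72610323 186.28653536]
 [  0.           0.           1.        ]] -0.07964009340139462 [ 85.68600385 598.8165096  374.04395225] [ 0.28434515 -0.07764109 -0.95557297]
box []
bin []
cover [(0.71, [163, 334, 203, 359])]
module1 []
isolator []
cleaner []
screwcup []
screwdriver []
```

```bash
python3 - <<'E'
from h import *
p=np.load("top0.npy",allow_pickle=True).item(); save(p,"t0c.png",(60,110,420,300),2.2)
C=cloud(p)
# coarse pose: box/bin/cover by depth
for n,b in dict(box=[160,170,290,250],bin=[330,225,408,278],cover=[68,228,148,294],can=[88,135,125,171],cup=[361,157,390,187]).items():
    P=C[b[1]:b[3],b[0]:b[2]].reshape(-1,3); P=P[P[:,2]>(3 if n=="cover" else 20)]
    q=cv2.minAreaRect(P[:,:2].astype(np.float32)); print(n,len(P),q,np.percentile(P[:,2],[5,50,95,99]))
E
```

```text
box 4505 ((590.202392578125, 61.29888916015625), (311.476806640625, 159.7898406982422), 89.94377136230469) [ 33.09787057  55.64069419 102.20759167 104.46325404]
bin 2292 ((495.6985778808594, -306.9850158691406), (160.33639526367188, 102.90482330322266), 89.6268539428711) [33.20969398 41.8164935  78.0031032  85.26974493]
cover 2609 ((470.195068359375, 370.5382995605469), (172.34109497070312, 216.95436096191406), 1.219476580619812) [ 3.19911868  5.02347904 10.36390715 29.79144484]
can 645 ((739.0916137695312, 351.1830139160156), (50.995628356933594, 50.6591796875), 5.8036627769470215) [ 33.66295315 120.53424157 131.55423308 132.83386375]
cup 176 ((695.224853515625, -336.3251037597656), (60.36827087402344, 62.13604736328125), 87.62554168701172) [20.99102256 32.11911562 38.11068307 39.07535729]
```

View pics/t0c.png

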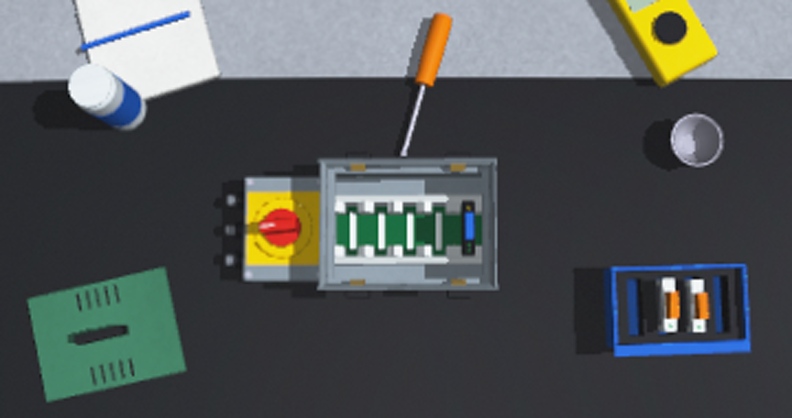

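View pics/scene0.png

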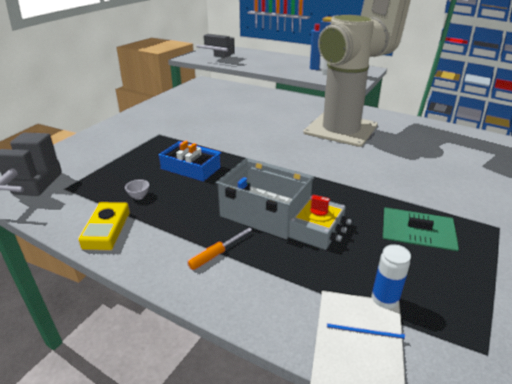

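The top view shows the box with its supply towards world +y and the red bar nearly along y (on). Two modules stand in the bin's middle pockets at crop (672,305) and (700,305), and the cover lies at crop (105,335). The scene view agrees. Next I fit the poses from depth.

```bash
cat >> h.py <<'E'
def delta(x,y,z,yaw,quiet=False):
    """tool-frame shift (m) and turn (rad) to the TCP goal pointing down with yaw"""
    s=r.sense(); T=R.from_euler("xyz",s["tcp_rot"],degrees=True)
    d=T.inv().apply(np.array([x,y,z])-s["tool_pos"])/1000
    rv=(T.inv()*R.from_euler("xyz",[180,0,yaw],degrees=True)).as_rotvec()
    print("delta",np.round(d,4),np.round(rv,4),"norm",round(np.linalg.norm(d)*1000),round(np.degrees(np.linalg.norm(rv)),1))
E
python3 - <<'E'
from h import *
for n in("top","scene"):
    p=np.load(n+"0.npy",allow_pickle=True).item(); C=cloud(p).reshape(-1,3); C=C[~np.isnan(C[:,0])]
    m=(abs(C[:,0]-590)<120)&(abs(C[:,1]-20)<140)&(C[:,2]>99)&(C[:,2]<110)
    print(n,"rim",m.sum(),cv2.minAreaRect(C[m,:2].astype(np.float32)))
    m=(abs(C[:,0]-495)<75)&(abs(C[:,1]+307)<105)&(C[:,2]>46)&(C[:,2]<55)
    print(n,"bin",m.sum(),cv2.minAreaRect(C[m,:2].astype(np.float32)))
    m=(abs(C[:,0]-495)<75)&(abs(C[:,1]+307)<105)&(C[:,2]>72)&(C[:,2]<95)
    print(n,"tabs",m.sum(),np.median(C[m],0),C[m][:,:2].min(0),C[m][:,:2].max(0))
    m=(abs(C[:,0]-470)<130)&(abs(C[:,1]-370)<150)&(C[:,2]>3.5)&(C[:,2]<8)
    q=C[m,:2]; print(n,"cover",m.sum(),cv2.minAreaRect(q.astype(np.float32)))
    for d in r.look_for and []: pass
    m=(abs(C[:,0]-590)<40)&(abs(C[:,1]-190)<60)&(C[:,2]>80)
    if m.sum()>3: print("iso",m.sum(),np.median(C[m],0))
    # colour: red bar in image
    im=p["pixels"].astype(int); red=(im[...,0]>120)&(im[...,1]<70)&(im[...,2]<70); v,u=np.nonzero(red); 
    g=(im[...,1]>im[...,0]*1.4)&(im[...,1]>60)&(im[...,1]>im[...,2]*1.15)
    n_,l,st,ce=cv2.connectedComponentsWithStats(g.astype(np.uint8)); k=1+st[1:,4].argmax()
    q=at_z(p,np.argwhere(l==k)[:,::-1],5); print("green",st[k],cv2.minAreaRect(q[:,:2].astype(np.float32)))
ss=[r.sense()["tool_pos"] for _ in range(3)]; print(ss)
delta(590,110,290,90)
E
```

```text
top rim 598 ((589.7039184570312, 3.1611557006835938), (194.72532653808594, 158.83546447753906), 89.89830780029297)
top bin 569 ((495.69610595703125, -307.3660888671875), (159.57424926757812, 102.90482330322266), 89.6268539428711)
top tabs 131 [ 499.14559477 -295.59171349   83.39957073] [ 486.52075125 -328.56699658] [ 516.35234943 -285.3895157 ]
top cover 2330 ((469.92236328125, 369.9437255859375), (255.50059509277344, 299.48968505859375), 0.09133191406726837)
iso 94 [589.49323908 148.82140289  93.62408307]
green [  72  231   73   62 2975] ((466.5599670410156, 368.382568359375), (127.35352325439453, 176.9777374267578), 13.188335418701172)
scene rim 430 ((594.6686401367188, 5.5976104736328125), (196.25433349609375, 151.2279510498047), 89.71548461914062)
scene bin 345 ((496.6934814453125, -306.8711853027344), (105.91156768798828, 164.13536071777344), 2.3079679012298584)
scene tabs 102 [ 504.32740544 -305.541566     81.59130299] [ 485.38734744 -327.26216137] [ 518.49503298 -282.20135243]
scene cover 2136 ((469.91741943359375, 371.1121826171875), (296.1871643066406, 259.13482666015625), 89.81812286376953)
iso 137 [596.91976793 151.22594619  90.96260375]
green [ 382  207   77   44 2209] ((466.3809814453125, 370.0584716796875), (138.11578369140625, 180.61582946777344), 12.974565505981445)
[array([157.58886132, 578.94414777, 192.62009332]), array([157.58886132, 578.94414777, 192.62009332]), array([157.58886132, 578.94414777, 192.62009332])]
delta [-0.5404 -0.3389 -0.0974] [ 0.    -0.     1.305] norm 645 74.8
```

```bash
python3 -m jog '[-0.54,-0.339,-0.097,0,0,1.305,-0.54,-0.339,-0.097,0,0,1.305,-0.54,-0.339,-0.097,0,0,1.305,-0.54,-0.339,-0.097,0,0,1.305,-0.54,-0.339,-0.097,0,0,1.305,-0.54,-0.339,-0.097,0,0,1.305,-0.54,-0.339,-0.097,0,0,1.305,-0.54,-0.339,-0.097,0,0,1.305]'
python3 - <<'E'
from h import *
delta(590,110,290,90)
E
```

```text
time: 2.35
tool_pos: [493.7, 213.7, 268.4]
tcp_rot: [180.0, -0.0, 89.8]
ft_force: [0.8, 0.9, 0.0]
finger_gap: 85.5
grip_force: 0.0
delta [-0.1034  0.0966 -0.0216] [ 0.0007 -0.0004 -0.0028] norm 143 0.2
```

```bash
python3 -m jog '[-0.103,0.097,-0.022,0,0,0,-0.103,0.097,-0.022,0,0,0,-0.103,0.097,-0.022,0,0,0,-0.103,0.097,-0.022,0,0,0]'
python3 - <<'E'
from h import *
p=r.snapshot("wrist"); save(p,"w1.png"); np.save("w1.npy",p,allow_pickle=True); print(r.sense()["tool_pos"])
C=cloud(p).reshape(-1,3); C=C[~np.isnan(C[:,0])]
m=(abs(C[:,0]-590)<120)&(abs(C[:,1]-20)<140)&(C[:,2]>99)&(C[:,2]<110)
print("rim",m.sum(),cv2.minAreaRect(C[m,:2].astype(np.float32)))
m=(abs(C[:,0]-590)<40)&(abs(C[:,1]-149)<40)&(C[:,2]>86)&(C[:,2]<105)
print("iso",m.sum(),np.median(C[m],0),cv2.minAreaRect(C[m,:2].astype(np.float32)))
E
```

```text
time: 2.85
tool_pos: [589.9, 111.6, 289.5]
tcp_rot: [-180.0, -0.0, 89.9]
ft_force: [-0.2, 0.9, 0.4]
finger_gap: 85.4
grip_force: 0.0
[589.147481   112.73058365 289.44569442]
rim 2147 ((591.4231567382812, 4.47540283203125), (157.31578063964844, 195.558837890625), 0.15904785692691803)
iso 450 [590.55010564 149.11899038  93.81364306] ((590.8748779296875, 148.2405548095703), (13.978255271911621, 42.32210922241211), 5.957590103149414)
```

View pics/w1.png

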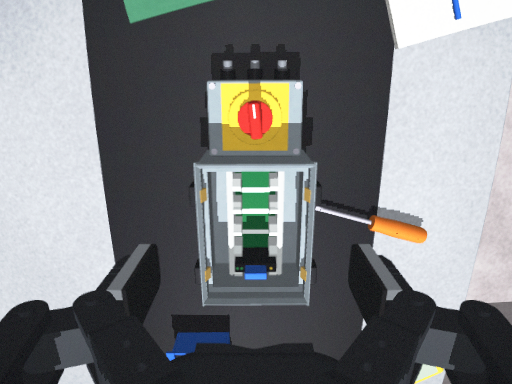

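The wrist view shows the red bar at (255,119), about 6° short of along y. The bay is clear, with the processor at (256,270). Now I grip the isolator.

```bash
python3 - <<'E'
from h import *
delta(590.8,148.4,70,95.5)
E
```

```text
delta [0.0356 0.0018 0.2195] [-0.0009 -0.0005 -0.0965] norm 222 5.5
```

```bash
python3 -m jog '[0.0356,0.0018,0.05,0,0,-0.097,0.0356,0.0018,0.1,0,0,-0.097,0.0356,0.0018,0.15,0,0,-0.097,0.0356,0.0018,0.18,0,0,-0.097,0.0356,0.0018,0.2,0,0,-0.097,0.0356,0.0018,0.2195,0,0,-0.097,0.0356,0.0018,0.2195,0,0,-0.097]'
python3 -m jog '[0,0,0,0,0,0,0,0,0,0,0,0,0,0,0,0,0,0,0,0,0,0,0,0,0,0,0,0,0,0,0,0,0,0,0,0]' -1 30
```

```text
time: 3.78
tool_pos: [590.2, 148.2, 69.0]
tcp_rot: [-179.9, 0.0, 95.6]
ft_force: [0.1, -0.6, -0.5]
finger_gap: 85.5
grip_force: 0.0
time: 4.53
tool_pos: [591.3, 148.0, 70.3]
tcp_rot: [-180.0, -0.0, 95.6]
ft_force: [-1.1, 0.6, -1.0]
finger_gap: -0.1
grip_force: 0.0
```

```bash
python3 - <<'E'
from h import *
p=r.snapshot("wrist"); q=r.snapshot("scene")
a=p["pixels"][100:384,100:412]; b=cv2.resize(q["pixels"][140:260,220:380],None,fx=2.4,fy=2.4,interpolation=cv2.INTER_CUBIC)
h=max(a.shape[0],b.shape[0]); im=np.zeros((h,a.shape[1]+b.shape[1],3),np.uint8); im[:a.shape[0],:a.shape[1]]=a; im[:b.shape[0],a.shape[1]:]=b
cv2.imwrite("pics/g1.png",im[:,:,::-1]); print(r.sense()["finger_gap"],r.sense()["grip_force"])
E
```

```text
-0.02955898426988879 0.0
```

View pics/g1.png

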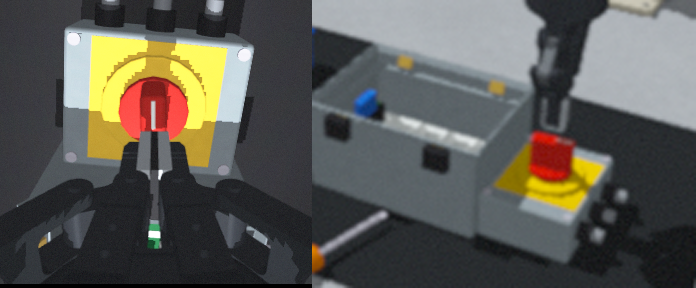

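The fingers closed above or behind the bar: in the scene crop the tips are at (552,132) and the bar top at (553,137). I'll compare the reported TCP with the images.

```bash
python3 - <<'E'
from h import *
s=r.sense(); T=s["tool_pos"]; print(T,s["joint_pos"])
p=r.snapshot("wrist"); q=r.snapshot("scene"); t=r.snapshot("top")
for n,k in(("w",p),("s",q),("t",t)): print(n,proj(k,[T,T+[0,0,19],[590.8,148.4,94]]).round(1))
Rw,tw=cam(p); c=-Rw.T@tw; print("cam rel TCP",c-T)
C=cloud(q); print("scene depth near tip",[(v,C[v,318:324].round(0).tolist()) for v in (188,192,195)])
C=cloud(t)
m=(abs(C[...,0]-590)<60)&(abs(C[...,1]-148)<70)&(C[...,2]>80)&(C[...,2]<140); P=C[m]; print(len(P)); 
C=cloud(p); m=(abs(C[...,0]-590)<25)&(abs(C[...,1]-148)<50)&(C[...,2]>70); P=C[m]; v,u=np.nonzero(m)
for i in range(0,len(P),max(1,len(P)//25)): print(u[i],v[i],P[i].round(0))
E
```

```text
[591.24974522 147.95862103  70.21450796] [ 9.23089503e+00  1.39139878e+01  9.10775940e+01 -2.74378949e-04
  7.50166481e+01  3.67333887e+00]
w [[252.7 217.2]
 [252.5 230.7]
 [251.7 233.7]]
s [[319.  206.3]
 [319.7 199.6]
 [320.1 197.9]]
t [[186.8 212.2]
 [185.6 211.5]
 [185.1 211.5]]
cam rel TCP [ -6.44218315  75.10931744 181.46370323]
scene depth near tip [(188, [[603.0, 146.0, 127.0], [603.0, 148.0, 128.0], [604.0, 150.0, 129.0], [604.0, 153.0, 130.0], [603.0, 155.0, 130.0], [596.0, 155.0, 126.0]]), (192, [[604.0, 147.0, 117.0], [604.0, 149.0, 118.0], [606.0, 152.0, 120.0], [602.0, 153.0, 118.0], [602.0, 155.0, 119.0], [598.0, 156.0, 117.0]]), (195, [[451.0, 94.0, 2.0], [447.0, 95.0, 1.0], [445.0, 97.0, 0.0], [446.0, 100.0, 1.0], [446.0, 103.0, 3.0], [442.0, 105.0, 1.0]])]
313
246 183 [585. 169.  70.]
253 216 [590. 159.  95.]
257 244 [592. 159. 126.]
226 258 [580. 154. 131.]
252 270 [590. 159. 147.]
182 281 [567. 158. 156.]
321 287 [613. 162. 159.]
220 293 [580. 159. 162.]
267 298 [595. 161. 165.]
290 303 [602. 161. 168.]
302 308 [603. 167. 177.]
320 313 [612. 156. 165.]
194 319 [575. 164. 181.]
245 324 [589. 144. 158.]
201 330 [577. 163. 185.]
173 336 [566. 142. 165.]
307 341 [603. 166. 189.]
282 347 [597. 166. 191.]
323 352 [606. 167. 193.]
185 358 [575. 164. 195.]
339 362 [612. 160. 188.]
267 367 [594. 159. 190.]
333 371 [607. 167. 198.]
161 376 [569. 157. 194.]
156 380 [569. 157. 195.]
344 383 [608. 169. 203.]
```

```bash
python3 - <<'E'
from h import *
w=np.load("w1.npy",allow_pickle=True).item(); C=cloud(w)
for u,v in((140,250),(147,252),(150,262),(135,265),(370,250),(363,255),(358,265)): print(u,v,w["pixels"][v,u],C[v,u].round(1),w["range_z"][v,u])
p=r.snapshot("wrist"); C=cloud(p); print("now", r.sense()["tool_pos"],r.sense()["finger_gap"])
for v in range(195,275,5): print(v,[(p["pixels"][v,u].tolist(),C[v,u].round(0).tolist()) for u in (245,255,265)])
E
```

```text
140 250 [107 110 114] [543.5 122.2 350.4] 134.41797
147 252 [29 29 32] [547.4 122.8 353.1] 131.58804
150 262 [22 26 24] [548.1 118.2 353.1] 133.02034
135 265 [105 110 115] [545.6 122.3 362.5] 122.74794
370 250 [108 112 116] [638.1 123.  352. ] 132.49438
363 255 [26 29 27] [633.9 123.  356.2] 128.50197
358 265 [15 21 23] [633.4 116.8 353.3] 133.06033
now [591.28623555 147.98391477  70.27301563] -0.06897905463991258
195 [([128, 34, 33], [585.0, 169.0, 91.0]), ([126, 27, 23], [591.0, 169.0, 92.0]), ([127, 30, 29], [596.0, 167.0, 83.0])]
200 [([164, 40, 34], [586.0, 167.0, 94.0]), ([164, 49, 44], [591.0, 167.0, 94.0]), ([131, 33, 30], [596.0, 167.0, 93.0])]
205 [([166, 38, 34], [586.0, 164.0, 94.0]), ([179, 116, 115], [591.0, 165.0, 95.0]), ([137, 36, 33], [596.0, 164.0, 92.0])]
210 [([166, 40, 35], [586.0, 161.0, 94.0]), ([178, 115, 114], [591.0, 162.0, 93.0]), ([135, 27, 25], [596.0, 162.0, 92.0])]
215 [([166, 39, 36], [586.0, 159.0, 95.0]), ([179, 116, 116], [591.0, 160.0, 96.0]), ([138, 33, 31], [597.0, 158.0, 91.0])]
220 [([230, 54, 51], [587.0, 156.0, 93.0]), ([177, 114, 112], [592
[... 627 characters left out ...]
0, 159.0, 127.0]), ([107, 112, 118], [596.0, 159.0, 126.0])]
250 [([110, 114, 119], [587.0, 158.0, 131.0]), ([36, 36, 34], [591.0, 158.0, 130.0]), ([109, 114, 120], [596.0, 159.0, 131.0])]
255 [([110, 113, 118], [587.0, 158.0, 135.0]), ([26, 30, 32], [591.0, 159.0, 135.0]), ([110, 114, 121], [595.0, 160.0, 136.0])]
260 [([109, 115, 119], [588.0, 159.0, 140.0]), ([23, 26, 24], [591.0, 159.0, 140.0]), ([110, 115, 119], [595.0, 160.0, 141.0])]
265 [([110, 115, 120], [588.0, 158.0, 142.0]), ([26, 28, 27], [591.0, 159.0, 143.0]), ([108, 112, 116], [595.0, 160.0, 144.0])]
270 [([140, 145, 150], [588.0, 158.0, 146.0]), ([71, 73, 76], [591.0, 158.0, 146.0]), ([138, 144, 150], [595.0, 160.0, 147.0])]
```

```bash
python3 -c "
from bench import r; print(r.pinch_z)"
python3 -m jog '[0,0,-0.01,0,0,0,0,0,-0.01,0,0,0,0,0,-0.01,0,0,0,0,0,-0.01,0,0,0,0,0,-0.01,0,0,0]' 1
python3 -m jog '[0,0,0.02,0,0,0,0,0,0.04,0,0,0,0,0,0.053,0,0,0,0,0,0.053,0,0,0]'
python3 -m jog '[0,0,0,0,0,0,0,0,0,0,0,0,0,0,0,0,0,0,0,0,0,0,0,0,0,0,0,0,0,0,0,0,0,0,0,0]' -1 30
```

```text
18.700000000000003
time: 5.45
tool_pos: [591.1, 147.9, 80.0]
tcp_rot: [-180.0, -0.0, 95.6]
ft_force: [0.4, -1.6, 0.2]
finger_gap: 85.4
grip_force: 0.0
time: 5.95
tool_pos: [589.5, 147.7, 24.8]
tcp_rot: [-179.8, 0.0, 95.6]
ft_force: [-0.3, 0.1, 0.4]
finger_gap: 85.6
grip_force: 0.0
time: 6.7
tool_pos: [590.9, 148.0, 27.9]
tcp_rot: [-180.0, 0.0, 95.6]
ft_force: [-4.9, -0.9, 5.2]
finger_gap: 13.5
grip_force: 31.0
```

```bash
python3 -m jog '[0,0,0,0,0,-1.49,0,0,0,0,0,-1.49,0,0,0,0,0,-1.49,0,0,0,0,0,-1.49,0,0,0,0,0,-1.49,0,0,0,0,0,-1.49,0,0,0,0,0,-1.49,0,0,0,0,0,-1.49]'
python3 -m jog '[0,0,0,0,0,-0.017,0,0,0,0,0,-0.017,0,0,0,0,0,-0.017]'
python3 -c "
from bench import r; s=r.sense(); print(s['tcp_rot'],s['wrist_torque'],s['ft_force'],s['finger_gap'])"
```

```text
time: 7.7
tool_pos: [591.1, 148.4, 27.9]
tcp_rot: [180.0, -0.0, -178.7]
ft_force: [-4.8, -0.5, 6.7]
finger_gap: 13.6
grip_force: 34.8
time: 8.07
tool_pos: [591.2, 148.3, 28.0]
tcp_rot: [180.0, -0.0, -178.3]
ft_force: [-4.6, 1.3, 5.5]
finger_gap: 13.8
grip_force: 38.4
[ 1.79958935e+02 -1.47136814e-03 -1.78299505e+02] [ 0.16865581  0.6757898  -0.71070566] [-4.61877802  1.25960533  5.5244509 ] 13.817067259406715
```

```bash
python3 -m jog '[0,0,0,0,0,0,0,0,0,0,0,0,0,0,0,0,0,0,0,0,-0.06,0,0,0,0,0,-0.12,0,0,0,0,0,-0.17,0,0,0,0,0,-0.17,0,0,0]' 1
python3 - <<'E'
from h import *
delta(496,-335,200,90)
E
```

```text
time: 8.95
tool_pos: [594.7, 148.5, 203.9]
tcp_rot: [179.9, 0.6, -178.1]
ft_force: [-0.2, -0.6, 0.4]
finger_gap: 85.4
grip_force: 0.0
delta [ 0.1146 -0.48    0.0021] [0.0094 0.0071 1.6037] norm 494 91.9
```

```bash
python3 -m jog '[0.115,-0.48,0,0,0,1.604,0.115,-0.48,0,0,0,1.604,0.115,-0.48,0,0,0,1.604,0.115,-0.48,0,0,0,1.604,0.115,-0.48,0,0,0,1.604,0.115,-0.48,0,0,0,1.604,0.115,-0.48,0,0,0,1.604,0.115,-0.48,0,0,0,1.604]'
python3 -m jog '[0,0,0,0,0,0.1,0,0,0,0,0,0.1,0,0,0,0,0,0.1]'
python3 - <<'E'
from h import *
p=r.snapshot("wrist"); save(p,"w2.png",(60,20,480,300)); np.save("w2.npy",p,allow_pickle=True); print(r.sense()["tool_pos"],r.sense()["tcp_rot"])
C=cloud(p); im=p["pixels"].astype(int)
org=(im[...,0]>130)&(im[...,2]<90)&(im[...,0]-im[...,2]>80)&(C[...,2]>60)
n,l,st,ce=cv2.connectedComponentsWithStats(org.astype(np.uint8))
for k in range(1,n):
    if st[k,4]<25: continue
    P=C[l==k]; zt=np.nanpercentile(P[:,2],90); P=P[abs(P[:,2]-zt)<3]; print("tab",st[k],zt,cv2.minAreaRect(P[:,:2].astype(np.float32)))
C=C.reshape(-1,3); m=(abs(C[:,0]-495)<75)&(abs(C[:,1]+307)<105)&(C[:,2]>46)&(C[:,2]<54)
print("bin",m.sum(),cv2.minAreaRect(C[m,:2].astype(np.float32)))
t=r.snapshot("top"); np.save("t2.npy",t,allow_pickle=True); save(t,"t2.png",(150,150,300,260),4)
C=cloud(t).reshape(-1,3); m=(abs(C[:,0]-590)<40)&(abs(C[:,1]-149)<40)&(C[:,2]>87)&(C[:,2]<105)
print("iso",m.sum(),cv2.minAreaRect(C[m,:2].astype(np.float32)))
E
```

```text
time: 9.95
tool_pos: [491.1, -337.5, 196.0]
tcp_rot: [-179.9, -0.0, 95.6]
ft_force: [0.7, -0.4, 0.4]
finger_gap: 85.2
grip_force: 0.0
time: 10.32
tool_pos: [492.3, -334.8, 196.6]
tcp_rot: [-180.0, -0.0, 90.4]
ft_force: [-0.1, 0.4, -0.5]
finger_gap: 85.5
grip_force: 0.0
[ 492.47719902 -334.73925433  196.89149926] [-1.79979978e+02 -2.35224012e-02  9.03998606e+01]
tab [248 115  33  13 415] 85.05383331468931 ((501.47515869140625, -290.19537353515625), (28.460721969604492, 9.908529281616211), 0.6117716431617737)
tab [246 149  33  15 464] 84.95681218970131 ((500.15216064453125, -323.0523376464844), (29.34166717529297, 10.311017990112305), 1.0469715595245361)
bin 3712 ((496.53753662109375, -307.18292236328125), (101.45907592773438, 158.6382293701172), 1.0466362237930298)
iso 101 ((589.918701171875, 147.56326293945312), (39.47765350341797, 13.058199882507324), 0.6348119974136353)
```

View pics/w2.png

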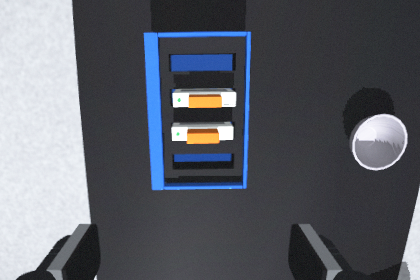

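The wrist crop shows two modules with tabs at (205,101) and (202,136). The outer pockets, at rows 62 and 157, are empty, and the isolator measures off. Next I go for module A.

```bash
python3 - <<'E'
from h import *
delta(501.5,-290.3,21,90.8)
E
```

```text
delta [0.0443 0.0093 0.1761] [-0.0002 -0.0002 -0.0072] norm 182 0.4
```

```bash
python3 -m jog '[0.0443,0.0093,0.04,0,0,-0.007,0.0443,0.0093,0.08,0,0,-0.007,0.0443,0.0093,0.12,0,0,-0.007,0.0443,0.0093,0.15,0,0,-0.007,0.0443,0.0093,0.176,0,0,-0.007,0.0443,0.0093,0.176,0,0,-0.007]'
python3 -m jog '[0,0,0,0,0,0,0,0,0,0,0,0,0,0,0,0,0,0,0,0,0,0,0,0,0,0,0,0,0,0,0,0,0,0,0,0]' -1 40
python3 -m jog '[0,0,-0.04,0,0,0,0,0,-0.08,0,0,0,0,0,-0.12,0,0,0,0,0,-0.15,0,0,0,0,0,-0.15,0,0,0,0,0,-0.15,0,0,0]'
python3 - <<'E'
from h import *
p=r.snapshot("wrist"); save(p,"w3.png",(120,120,400,384),2); np.save("w3.npy",p,allow_pickle=True)
s=r.sense(); print(s["tool_pos"],s["tcp_rot"],s["finger_gap"])
C=cloud(p)-s["tool_pos"]; im=p["pixels"].astype(int)
m=(abs(C[...,0])<35)&(abs(C[...,1])<15)&(C[...,2]>-60)&(C[...,2]<45); print(m.sum())
v,u=np.nonzero(m); print(u.min(),u.max(),v.min(),v.max())
P=C[m]; 
for z in range(-20,45,5):
    k=P[abs(P[:,2]-z)<2.5]
    if len(k): print(z,len(k),np.percentile(k[:,0],[2,98]).round(1),np.percentile(k[:,1],[5,50,95]).round(1))
E
```

```text
time: 11.18
tool_pos: [499.8, -289.2, 18.9]
tcp_rot: [-179.8, -0.2, 90.7]
ft_force: [-0.3, 0.2, 0.2]
finger_gap: 85.1
grip_force: 0.0
time: 11.92
tool_pos: [502.1, -292.1, 23.0]
tcp_rot: [179.9, 0.1, 90.6]
ft_force: [-3.7, 0.4, 7.0]
finger_gap: 29.0
grip_force: 44.3
time: 12.68
tool_pos: [501.0, -291.0, 170.3]
tcp_rot: [-180.0, -0.0, 90.6]
ft_force: [-0.7, 0.1, -1.1]
finger_gap: 28.7
grip_force: 43.8
[ 500.62513497 -290.67760796  169.57693208] [-1.79887378e+02 -8.30165525e-02  9.06299036e+01] 28.87591258330493
4656
192 316 198 244
-10 194 [-27.   28.8] [7.4 8.  8.6]
-5 259 [-27.1  28.5] [7.5 8.1 8.6]
0 283 [-27.5  29.2] [7.5 8.1 8.7]
5 277 [-26.9  28.4] [7.4 8.1 8.7]
10 331 [-27.4  29.1] [7.6 8.4 8.9]
15 358 [-26.8  29.2] [7.6 8.4 8.9]
20 389 [-27.   29.1] [7.6 8.4 9. ]
25 448 [-27.3  29.2] [7.4 8.4 9. ]
30 520 [-27.2  29. ] [7.3 8.1 8.8]
35 509 [-27.2  29.2] [7.4 8.  8.7]
40 892 [-27.9  30.1] [3.9 6.8 8.4]
```

View pics/w3.png

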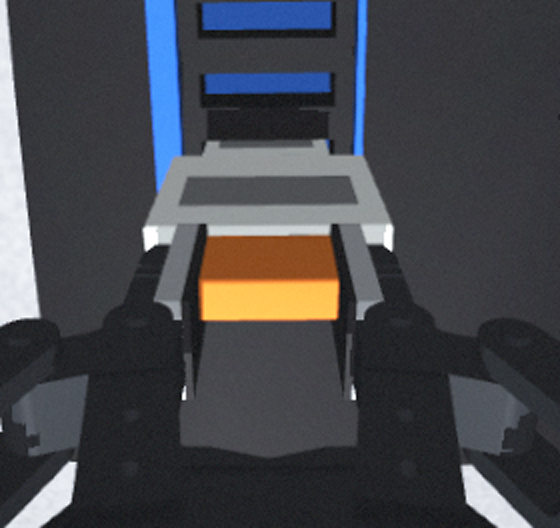

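The wrist crop shows module A held squarely by its tab at (270,280), hanging vertical. Next I measure the guide ridges for the slot centres.

```bash
python3 - <<'E'
from h import *
for n in("w1.npy","top0.npy","t2.npy"):
    p=np.load(n,allow_pickle=True).item(); C=cloud(p).reshape(-1,3); im=p["pixels"].reshape(-1,3).astype(int)
    m=(abs(C[:,0]-591)<24)&(abs(C[:,1]-4)<90)&(C[:,2]>36)&(C[:,2]<52)
    y=np.sort(C[m,1]); br=np.split(y,np.nonzero(np.diff(y)>6)[0]+1)
    print(n,[(len(b),round(b.min(),1),round(b.max(),1),round(b.mean(),1)) for b in br])
    m=(abs(C[:,0]-591)<50)&(abs(C[:,1]-4)<60)&(C[:,2]>30)&(C[:,2]<50)
    x=C[m,0]; print("end guides x",np.histogram(x,np.arange(540,644,4))[0],"z",np.nanpercentile(C[m,2],[10,50,90]))
    m=(abs(C[:,0]-591)<20)&(abs(C[:,1]-4)<80)&(C[:,2]<25); print("floor z",np.nanpercentile(C[m,2],[5,50,95]))
    # rim: top edges per side
    m=(C[:,2]>100)&(C[:,2]<108)
    for nm,k in(("xlo",(abs(C[:,0]-515)<25)&(abs(C[:,1]-4)<70)),("xhi",(abs(C[:,0]-667)<25)&(abs(C[:,1]-4)<70))):
        P=C[m&k]; f=np.polyfit(P[:,1],P[:,0],1); print(nm,len(P),"x at y=4:",np.polyval(f,4).round(1),"ang",np.degrees(f[0]).round(2))
    for nm,k in(("ylo",(abs(C[:,1]+93)<20)&(abs(C[:,0]-591)<50)),("yhi",(abs(C[:,1]-101)<20)&(abs(C[:,0]-591)<50))):
        P=C[m&k]; f=np.polyfit(P[:,0],P[:,1],1); print(nm,len(P),"y:",np.polyval(f,591).round(1),"ang",np.degrees(f[0]).round(2))
E
```

```text
w1.npy [(78, np.float64(-86.0), np.float64(-78.3), np.float64(-84.4)), (208, np.float64(-58.0), np.float64(-38.6), np.float64(-53.4)), (68, np.float64(-20.7), np.float64(-3.5), np.float64(-11.0)), (69, np.float64(13.3), np.float64(30.1), np.float64(22.8)), (80, np.float64(47.6), np.float64(63.5), np.float64(56.5))]
end guides x [  0   0  25 200 220 149 146 133   1   4   0   0   3   1   1   3   3  48
 149 150 184 218 127   0   0] z [36.12745116 38.91343002 43.53355709]
floor z [ 3.40943396  4.96747077 13.50727832]
xlo 381 x at y=4: 523.0 ang 0.11
xhi 384 x at y=4: 660.4 ang -0.35
ylo 235 y: -89.3 ang 0.08
yhi 280 y: 98.7 ang 0.01
top0.npy [(9, np.float64(-79.0), np.float64(-73.8), np.float64(-76.2)), (18, np.float64(-58.1), np.float64(-40.6), np.float64(-48.1)), (18, np.float64(-20.4), np.float64(-5.1), np.float64(-13.1)), (18, np.float64(12.6), np.float64(28.0), np.float64(19.9)), (19, np.float64(48.1), np.float64(61.1), np.float64(54.5)), (13, np.float64(81.4), np.float64(89.2), np.float64(85.5))]
end guides x [ 0  0 48 48 74 42 45 29  0  0  0  0  0  0  0  0  0 33 48 44 56 76 18  0

[... 168 characters left out ...]
.7 ang 0.05
yhi 67 y: 97.9 ang 0.77
t2.npy [(8, np.float64(-78.9), np.float64(-73.6), np.float64(-76.3)), (19, np.float64(-55.9), np.float64(-40.6), np.float64(-46.9)), (18, np.float64(-20.4), np.float64(-5.2), np.float64(-12.8)), (17, np.float64(12.7), np.float64(27.8), np.float64(20.3)), (21, np.float64(47.9), np.float64(61.2), np.float64(54.2)), (14, np.float64(81.3), np.float64(88.6), np.float64(85.0))]
end guides x [ 0  0 48 48 76 44 43 29  0  0  0  0  0  0  0  0  0 34 46 44 57 69 25  0
  0] z [34.9629657  38.42721787 42.95216699]
floor z [0.66781564 4.48343379 8.49395408]
xlo 101 x at y=4: 520.1 ang 0.38
xhi 112 x at y=4: 659.8 ang -0.37
ylo 76 y: -90.6 ang 0.16
yhi 75 y: 97.7 ang 0.09
```

```bash
python3 - <<'E'
from h import *
delta(590,3.4,160,90)
E
```

```text
delta [0.2931 0.0926 0.0098] [-0.002  -0.0014  0.011 ] norm 308 0.6
```

```bash
python3 -m jog '[0.293,0.0926,0.01,0,0,0.011,0.293,0.0926,0.01,0,0,0.011,0.293,0.0926,0.01,0,0,0.011,0.293,0.0926,0.01,0,0,0.011,0.293,0.0926,0.01,0,0,0.011,0.293,0.0926,0.01,0,0,0.011,0.293,0.0926,0.01,0,0,0.011,0.293,0.0926,0.01,0,0,0.011]'
python3 - <<'E'
from h import *
p=r.snapshot("wrist"); save(p,"w4.png"); np.save("w4.npy",p,allow_pickle=True)
s=r.sense(); print(s["tool_pos"],s["tcp_rot"],s["finger_gap"])
D=cloud(p); C=D-s["tool_pos"]
m=(abs(C[...,0])<35)&(abs(C[...,1])<15)&(C[...,2]>-9)&(C[...,2]<38); P=C[m]; print("mod face y",np.median(P[:,1]),"x",np.percentile(P[:,0],[1,99]),"ang",np.degrees(np.polyfit(P[:,0],P[:,1],1)[0]))
C=D.reshape(-1,3); m=(abs(C[:,0]-591)<22)&(abs(C[:,1]-4)<90)&(C[:,2]>36)&(C[:,2]<52)
y=np.sort(C[m,1]); br=np.split(y,np.nonzero(np.diff(y)>6)[0]+1); print([(len(b),round(b.min(),1),round(b.max(),1)) for b in br])
m=(C[:,2]>100)&(C[:,2]<108)
for nm,k in(("xlo",(abs(C[:,0]-515)<25)&(abs(C[:,1]-60)<30)),("xhi",(abs(C[:,0]-667)<25)&(abs(C[:,1]-60)<30))): print(nm,k[m].sum(),C[m&k].mean(0))
E
```

```text
time: 13.72
tool_pos: [590.2, 1.5, 160.5]
tcp_rot: [-179.9, 0.0, 89.9]
ft_force: [0.1, 0.6, -1.6]
finger_gap: 28.9
grip_force: 43.7
[590.37958222   1.43183047 160.85476122] [-1.79956503e+02  9.27048409e-03  8.98947893e+01] 29.095010102020833
mod face y 8.57049524244962 x [-28.24711192  29.42464693] ang 0.31604785461880786
[(77, np.float64(-21.3), np.float64(-3.9)), (97, np.float64(12.4), np.float64(29.7)), (115, np.float64(47.1), np.float64(64.2)), (51, np.float64(80.0), np.float64(87.6))]
xlo 566 [522.75699094  60.45313313 102.24515441]
xhi 542 [660.50917524  61.62533577 102.18598028]
```

View pics/w4.png

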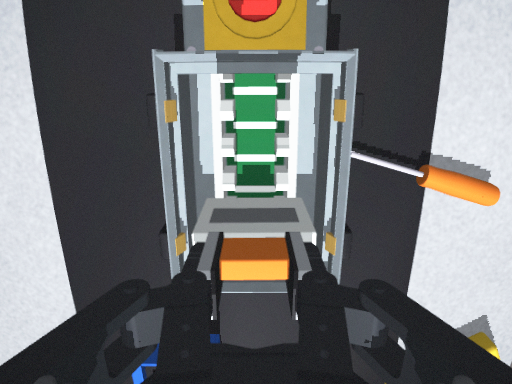

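The wrist view shows module A over the bay, with its slab at (255,215). Four free slots lie between the white ridges at rows 90–190. Now I insert it.

```bash
python3 - <<'E'
from h import *
delta(590.7,2.9,60,90)
E
```

```text
delta [0.0015 0.0004 0.1009] [-0.0008  0.0002 -0.0018] norm 101 0.1
```

```bash
python3 -m jog '[0.0015,0.0004,0.03,0,0,-0.002,0.0015,0.0004,0.06,0,0,-0.002,0.0015,0.0004,0.085,0,0,-0.002,0.0015,0.0004,0.1,0,0,-0.002,0.0015,0.0004,0.1,0,0,-0.002,0.0015,0.0004,0.1,0,0,-0.002]'
python3 -m jog '[0,0,0.005,0,0,0,0,0,0.01,0,0,0,0,0,0.015,0,0,0,0,0,0.02,0,0,0,0,0,0.02,0,0,0]'
python3 -m jog '[0,0,0.005,0,0,0,0,0,0.01,0,0,0,0,0,0.015,0,0,0,0,0,0.02,0,0,0,0,0,0.02,0,0,0]'
```

```text
time: 14.52
tool_pos: [592.1, 3.9, 62.6]
tcp_rot: [179.9, 0.0, 90.1]
ft_force: [-0.1, -0.0, -0.4]
finger_gap: 28.8
grip_force: 43.8
time: 15.15
tool_pos: [590.7, 4.0, 40.5]
tcp_rot: [-179.9, 0.0, 90.1]
ft_force: [0.4, -3.2, -1.5]
finger_gap: 29.1
grip_force: 43.7
time: 15.78
tool_pos: [590.9, 4.1, 20.5]
tcp_rot: [-180.0, 0.0, 90.1]
ft_force: [1.8, -4.6, -2.6]
finger_gap: 28.9
grip_force: 43.6
```

```bash
python3 -m jog '[-0.0005,0,0.002,0,0,0,-0.0005,0,0.004,0,0,0,-0.0005,0,0.0055,0,0,0,-0.0005,0,0.0055,0,0,0]'
python3 -m jog '[0,0,0.001,0,0,0,0,0,0.002,0,0,0,0,0,0.002,0,0,0]'
```

```text
time: 16.27
tool_pos: [591.3, 3.8, 17.0]
tcp_rot: [180.0, 0.0, 90.1]
ft_force: [-5.7, -2.9, 10.9]
finger_gap: 28.9
grip_force: 46.8
time: 16.65
tool_pos: [591.5, 3.9, 17.0]
tcp_rot: [180.0, 0.0, 90.1]
ft_force: [-14.2, -2.1, 27.2]
finger_gap: 28.8
grip_force: 50.8
```

```bash
python3 -m jog '[0,0,-0.002,0,0,0,0,0,-0.002,0,0,0,0,0,-0.002,0,0,0,0,0,-0.002,0,0,0,0,0,-0.002,0,0,0]' 0.1
python3 -m jog '[0,0,-0.03,0,0,0,0,0,-0.06,0,0,0,0,0,-0.1,0,0,0,0,0,-0.15,0,0,0,0,0,-0.17,0,0,0,0,0,-0.17,0,0,0]'
python3 - <<'E'
from h import *
s=r.sense(); print(s["tool_pos"],s["finger_gap"])
p=r.snapshot("wrist");np.save("w5.npy",p,allow_pickle=True); t=r.snapshot("top"); np.save("t5.npy",t,allow_pickle=True)
for n,q in(("w",p),("t",t)):
    C=cloud(q); im=q["pixels"].astype(int); org=(im[...,0]>130)&(im[...,2]<90)&(im[...,0]-im[...,2]>80)&(abs(C[...,0]-591)<50)&(abs(C[...,1]-4)<90)&(C[...,2]>50)&(C[...,2]<110)
    P=C[org]; print(n,len(P))
    if len(P)>5: 
        zt=np.nanpercentile(P[:,2],85);P=P[abs(P[:,2]-zt)<4]; print("tab top",zt,np.median(P[:,2]),cv2.minAreaRect(P[:,:2].astype(np.float32)))
delta(500.2,-324,100,91)
E
```

```text
time: 17.27
tool_pos: [591.0, 3.9, 15.5]
tcp_rot: [-180.0, -0.0, 90.1]
ft_force: [0.0, -0.3, -1.1]
finger_gap: 46.9
grip_force: 0.0
time: 18.02
tool_pos: [592.4, 3.7, 187.3]
tcp_rot: [179.8, 0.0, 90.1]
ft_force: [-0.8, -0.3, -1.4]
finger_gap: 47.0
grip_force: 0.0
[592.37461055   3.67578701 187.34342572] 46.95709789941317
w 480
tab top 78.70625995498646 78.15972031864821 ((591.6536865234375, 5.372149467468262), (29.35192108154297, 9.560076713562012), 0.5631965398788452)
t 0
delta [-0.3277 -0.0906  0.0839] [-0.0024 -0.0003 -0.0155] norm 350 0.9
```

```bash
python3 -m jog '[-0.3265,-0.0908,0.05,0,0,-0.0155,-0.3265,-0.0908,0.05,0,0,-0.0155,-0.3265,-0.0908,0.05,0,0,-0.0155,-0.3265,-0.0908,0.05,0,0,-0.0155,-0.3265,-0.0908,0.05,0,0,-0.0155,-0.3265,-0.0908,0.05,0,0,-0.0155,-0.3265,-0.0908,0.05,0,0,-0.0155,-0.3265,-0.0908,0.05,0,0,-0.0155]'
python3 - <<'E'
from h import *
p=r.snapshot("wrist"); C=cloud(p); im=p["pixels"].astype(int)
org=(im[...,0]>130)&(im[...,2]<90)&(im[...,0]-im[...,2]>80)&(C[...,2]>70)
P=C[org]; P=P[abs(P[:,2]-np.nanpercentile(P[:,2],90))<3]; print("tab",len(P),np.median(P[:,2]),cv2.minAreaRect(P[:,:2].astype(np.float32)))
print(r.sense()["tool_pos"]); delta(500.5,-322.6,21,90.8)
E
```

```text
time: 19.12
tool_pos: [500.4, -321.6, 134.0]
tcp_rot: [-179.9, -0.1, 91.0]
ft_force: [0.6, 0.0, -0.1]
finger_gap: 46.8
grip_force: 0.0
tab 500 84.08200420703868 ((500.73199462890625, -322.9271240234375), (29.191267013549805, 10.227470397949219), 0.8079527616500854)
[ 500.89608717 -321.47079546  134.58547131]
delta [-0.0013 -0.0003  0.1136] [-0.0013 -0.0016  0.0044] norm 114 0.3
```

```bash
python3 -m jog '[-0.001,0,0.03,0,0,0.003,-0.001,0,0.06,0,0,0.003,-0.001,0,0.09,0,0,0.003,-0.001,0,0.105,0,0,0.003,-0.001,0,0.1136,0,0,0.003,-0.001,0,0.1136,0,0,0.003]'
python3 -m jog '[0,0,0,0,0,0,0,0,0,0,0,0,0,0,0,0,0,0,0,0,0,0,0,0,0,0,0,0,0,0]' -1 40
python3 -m jog '[0,0,-0.04,0,0,0,0,0,-0.08,0,0,0,0,0,-0.12,0,0,0,0,0,-0.145,0,0,0,0,0,-0.145,0,0,0,0,0,-0.145,0,0,0]'
python3 - <<'E'
from h import *
s=r.sense(); p=r.snapshot("wrist"); C=cloud(p)-s["tool_pos"]
m=(abs(C[...,0])<35)&(abs(C[...,1])<15)&(C[...,2]>-9)&(C[...,2]<38); P=C[m]; print(len(P),"face y",np.median(P[:,1]),"x",np.percentile(P[:,0],[1,99]))
print(s["tool_pos"]); delta(590.7,36.9,160,90)
E
```

```text
time: 19.92
tool_pos: [501.3, -323.7, 22.4]
tcp_rot: [180.0, 0.0, 90.9]
ft_force: [1.0, -0.1, -0.3]
finger_gap: 46.9
grip_force: 0.0
time: 20.55
tool_pos: [501.9, -324.6, 23.5]
tcp_rot: [179.9, 0.1, 90.8]
ft_force: [-0.9, -0.0, 6.0]
finger_gap: 28.9
grip_force: 41.0
time: 21.3
tool_pos: [500.4, -323.4, 165.5]
tcp_rot: [-179.9, -0.1, 90.8]
ft_force: [-0.1, 0.4, -0.3]
finger_gap: 29.0
grip_force: 40.5
3595 face y 8.071316915897967 x [-28.36225478  29.48598094]
[ 500.39043046 -323.44244208  165.52292011]
delta [0.3588 0.0958 0.0054] [-0.0025 -0.0019  0.0145] norm 371 0.8
```

```bash
python3 -m jog '[0.359,0.0958,0.005,0,0,0.0145,0.359,0.0958,0.005,0,0,0.0145,0.359,0.0958,0.005,0,0,0.0145,0.359,0.0958,0.005,0,0,0.0145,0.359,0.0958,0.005,0,0,0.0145,0.359,0.0958,0.005,0,0,0.0145,0.359,0.0958,0.005,0,0,0.0145,0.359,0.0958,0.005,0,0,0.0145]'
python3 -m jog '[0,0,0,0,0,0,0,0,0,0,0,0]'
python3 - <<'E'
from h import *
s=r.sense(); p=r.snapshot("wrist"); D=cloud(p); C=D-s["tool_pos"]
m=(abs(C[...,0])<35)&(abs(C[...,1])<15)&(C[...,2]>-9)&(C[...,2]<38); P=C[m]; print(len(P),"face y",np.median(P[:,1]),"x",np.percentile(P[:,0],[1,99]),"ang",np.degrees(np.polyfit(P[:,0],P[:,1],1)[0]))
C=D.reshape(-1,3); m=(abs(C[:,0]-591)<22)&(abs(C[:,1]-4)<90)&(C[:,2]>36)&(C[:,2]<52)
y=np.sort(C[m,1]); br=np.split(y,np.nonzero(np.diff(y)>6)[0]+1); print([(len(b),round(b.min(),1),round(b.max(),1)) for b in br])
print(s["tool_pos"]); delta(590.7,37.2,60,90)
E
```

```text
time: 22.35
tool_pos: [590.6, 36.5, 160.4]
tcp_rot: [-179.8, 0.0, 90.1]
ft_force: [-0.2, -1.0, -1.1]
finger_gap: 28.7
grip_force: 40.6
time: 22.6
tool_pos: [591.5, 35.1, 162.0]
tcp_rot: [-180.0, 0.0, 89.9]
ft_force: [0.7, 0.2, -0.9]
finger_gap: 29.0
grip_force: 40.6
3584 face y 8.064513668135884 x [-28.29706002  29.45780863] ang 0.2827526619793314
[(52, np.float64(-86.0), np.float64(-84.7)), (340, np.float64(11.3), np.float64(30.2)), (86, np.float64(46.8), np.float64(64.0)), (9, np.float64(80.6), np.float64(81.6))]
[591.4862084   35.09727603 162.00916612]
delta [ 0.002  -0.0009  0.1022] [-0.0001  0.0001 -0.0018] norm 102 0.1
```

```bash
python3 -m jog '[0.002,-0.0008,0.03,0,0,-0.0018,0.002,-0.0008,0.06,0,0,-0.0018,0.002,-0.0008,0.085,0,0,-0.0018,0.002,-0.0008,0.1,0,0,-0.0018,0.002,-0.0008,0.1,0,0,-0.0018,0.002,-0.0008,0.1,0,0,-0.0018]'
python3 -m jog '[0,0,0.005,0,0,0,0,0,0.01,0,0,0,0,0,0.015,0,0,0,0,0,0.02,0,0,0,0,0,0.02,0,0,0]'
python3 -m jog '[0,0,0.005,0,0,0,0,0,0.01,0,0,0,0,0,0.015,0,0,0,0,0,0.02,0,0,0,0,0,0.02,0,0,0]'
```

```text
time: 23.4
tool_pos: [591.8, 38.2, 63.5]
tcp_rot: [179.9, 0.0, 90.1]
ft_force: [0.7, -0.1, -0.0]
finger_gap: 29.1
grip_force: 40.6
time: 24.02
tool_pos: [590.3, 38.3, 41.4]
tcp_rot: [-179.9, 0.0, 90.1]
ft_force: [-0.1, -0.4, -0.8]
finger_gap: 29.1
grip_force: 40.5
time: 24.65
tool_pos: [590.3, 38.3, 21.4]
tcp_rot: [-179.9, 0.0, 90.1]
ft_force: [0.3, -1.8, -2.9]
finger_gap: 28.9
grip_force: 40.4
```

```bash
python3 -m jog '[-0.0003,0,0.002,0,0,0,-0.0003,0,0.004,0,0,0,-0.0003,0,0.006,0,0,0,-0.0003,0,0.007,0,0,0,-0.0003,0,0.007,0,0,0]'
python3 -m jog '[0,0,0.001,0,0,0,0,0,0.001,0,0,0]'
python3 -m jog '[0,0,-0.002,0,0,0,0,0,-0.002,0,0,0,0,0,-0.002,0,0,0,0,0,-0.002,0,0,0,0,0,-0.002,0,0,0]' 0.1
python3 -m jog '[0,0,-0.03,0,0,0,0,0,-0.06,0,0,0,0,0,-0.1,0,0,0,0,0,-0.15,0,0,0,0,0,-0.19,0,0,0,0,0,-0.19,0,0,0]' 1
python3 - <<'E'
from h import *
s=r.sense(); print(s["tool_pos"],s["finger_gap"])
p=r.snapshot("wrist");t=r.snapshot("top"); sc=r.snapshot("scene"); np.save("t6.npy",t,allow_pickle=True)
C=cloud(p); im=p["pixels"].astype(int); org=(im[...,0]>130)&(im[...,2]<90)&(im[...,0]-im[...,2]>80)&(abs(C[...,0]-591)<50)&(abs(C[...,1]-4)<90)&(C[...,2]>50)&(C[...,2]<110)
n,l,st,ce=cv2.connectedComponentsWithStats(org.astype(np.uint8))
for k in range(1,n):
    if st[k,4]>30: P=C[l==k]; P=P[abs(P[:,2]-np.nanpercentile(P[:,2],90))<3]; print("tab",np.median(P[:,2]),cv2.minAreaRect(P[:,:2].astype(np.float32)))
for n,q in(("t",t),("s",sc)):
    im=q["pixels"].astype(int); g=(im[...,1]>im[...,0]*1.4)&(im[...,1]>60)&(im[...,1]>im[...,2]*1.15)
    n_,l,st,ce=cv2.connectedComponentsWithStats(g.astype(np.uint8)); k=1+st[1:,4].argmax()
    X=at_z(q,np.argwhere(l==k)[:,::-1],5); print(n,"green",st[k],cv2.minAreaRect(X[:,:2].astype(np.float32)))
E
```

```text
time: 25.28
tool_pos: [591.3, 38.1, 17.5]
tcp_rot: [180.0, 0.0, 90.1]
ft_force: [-9.7, -1.1, 17.1]
finger_gap: 28.6
grip_force: 42.5
time: 25.52
tool_pos: [591.3, 38.1, 17.5]
tcp_rot: [180.0, 0.0, 90.1]
ft_force: [-13.7, -1.9, 24.7]
finger_gap: 28.8
grip_force: 43.4
time: 26.15
tool_pos: [590.7, 38.2, 15.9]
tcp_rot: [-180.0, -0.0, 90.1]
ft_force: [0.8, -0.2, 0.9]
finger_gap: 46.7
grip_force: 0.0
time: 26.9
tool_pos: [593.5, 38.1, 211.2]
tcp_rot: [179.5, 0.0, 90.1]
ft_force: [-0.8, -1.1, -0.6]
finger_gap: 85.3
grip_force: 0.0
[593.5158179   38.0956044  211.24408338] 85.29421900820338
tab 78.03530626818979 ((591.4002075195312, 38.8360595703125), (29.675739288330078, 10.11233901977539), 0.1626083105802536)
tab 78.0793353849948 ((591.8935546875, 5.756898403167725), (8.974862098693848, 29.488590240478516), 89.3742904663086)
t green [  73  232   64   60 2717] ((466.23797607421875, 368.2325439453125), (127.68238830566406, 174.1756591796875), 12.769122123718262)
s green [   0  226   62  123 2176] ((1066.8035888671875, -340.95294189453125), (462.2848815917969, 43.21481704711914), 69.26872253417969)
```

Both modules are home with tab tops at 78 mm. Now to the cover.

```bash
python3 - <<'E'
from h import *
delta(470,340,160,103)
E
```

```text
delta [ 0.3021 -0.1198  0.0453] [-1.400e-03 -2.000e-04 -2.251e-01] norm 328 12.9
```

```bash
python3 -m jog '[0.302,-0.12,0.045,0,0,-0.225,0.302,-0.12,0.045,0,0,-0.225,0.302,-0.12,0.045,0,0,-0.225,0.302,-0.12,0.045,0,0,-0.225,0.302,-0.12,0.045,0,0,-0.225,0.302,-0.12,0.045,0,0,-0.225,0.302,-0.12,0.045,0,0,-0.225,0.302,-0.12,0.045,0,0,-0.225]'
python3 - <<'E'
from h import *
p=r.snapshot("wrist"); save(p,"w7.png"); print(r.sense()["tool_pos"])
C=cloud(p); im=p["pixels"].astype(int); g=(im[...,1]>im[...,0]*1.3)&(im[...,1]>50)&(im[...,1]>im[...,2]*1.1)
n_,l,st,ce=cv2.connectedComponentsWithStats(g.astype(np.uint8)); k=1+st[1:,4].argmax(); P=C[l==k]; print(st[k],"z",np.nanmedian(P[:,2]),cv2.minAreaRect(P[:,:2].astype(np.float32)))
m=(C[...,2]>23)&(C[...,2]<34)&(abs(C[...,0]-466)<50)&(abs(C[...,1]-368)<60); P=C[m]; print("rib",len(P),np.median(P[:,2]),cv2.minAreaRect(P[:,:2].astype(np.float32)))
E
```

```text
time: 28.05
tool_pos: [470.8, 338.5, 160.8]
tcp_rot: [-180.0, 0.1, 102.9]
ft_force: [0.7, -1.5, 0.9]
finger_gap: 85.3
grip_force: 0.0
[471.13963453 338.39809034 161.0956746 ]
[  191    38   132   173 20270] z 5.141105939225324 ((467.30352783203125, 369.71533203125), (128.28929138183594, 177.77513122558594), 13.174449920654297)
rib 753 29.005896385051454 ((467.0778503417969, 370.00311279296875), (11.261213302612305, 59.31922149658203), 12.825058937072754)
```

View pics/w7.png

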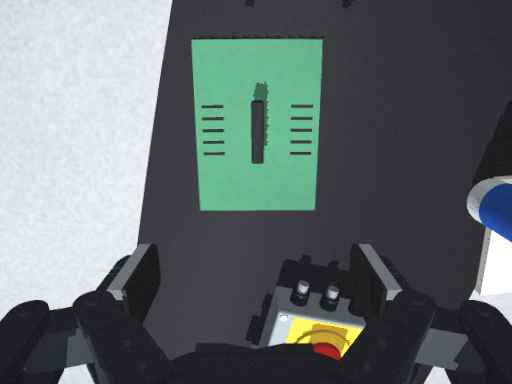

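The wrist view shows the green cover flat, with its rib at (258,131) and its yaw at 13°. Now I grip the rib.

```bash
python3 - <<'E'
from h import *
delta(467.2,370,-32,103)
E
```

```text
delta [0.0318 0.0032 0.1931] [-0.0001  0.0006 -0.0019] norm 196 0.1
```

```bash
python3 -m jog '[0.0318,0.0032,0.04,0,0,-0.002,0.0318,0.0032,0.08,0,0,-0.002,0.0318,0.0032,0.12,0,0,-0.002,0.0318,0.0032,0.15,0,0,-0.002,0.0318,0.0032,0.175,0,0,-0.002,0.0318,0.0032,0.193,0,0,-0.002,0.0318,0.0032,0.193,0,0,-0.002,0.0318,0.0032,0.193,0,0,-0.002]'
python3 -m jog '[0,0,0,0,0,0,0,0,0,0,0,0,0,0,0,0,0,0,0,0,0,0,0,0,0,0,0,0,0,0,0,0,0,0,0,0]' -1 100
python3 -m jog '[0,0,-0.03,0,0,0,0,0,-0.06,0,0,0,0,0,-0.1,0,0,0,0,0,-0.15,0,0,0,0,0,-0.19,0,0,0,0,0,-0.19,0,0,0,0,0,-0.19,0,0,0]'
python3 - <<'E'
from h import *
s=r.sense(); p=r.snapshot("wrist"); save(p,"w8.png"); T=R.from_euler("xyz",s["tcp_rot"],degrees=True)
C=(cloud(p)-s["tool_pos"]); C=T.inv().apply(C.reshape(-1,3)).reshape(C.shape); im=p["pixels"].astype(int); g=(im[...,1]>im[...,0]*1.3)&(im[...,1]>50)&(im[...,1]>im[...,2]*1.1)&(abs(C[...,2]+37)<20)
P=C[g]; A=np.c_[P[:,:2],np.ones(len(P))]; f=np.linalg.lstsq(A,P[:,2],rcond=None)[0]; print(len(P),"plane tilt deg",np.degrees(f[:2]),"z0",f[2],cv2.minAreaRect(P[:,:2].astype(np.float32)),P[:,0].max())
print(s["tool_pos"],s["tcp_rot"],s["ft_force"])
E
```

```text
time: 29.1
tool_pos: [467.3, 371.8, -30.6]
tcp_rot: [179.9, -0.0, 103.1]
ft_force: [-0.8, 0.3, 0.4]
finger_gap: 85.4
grip_force: 0.0
time: 29.85
tool_pos: [466.5, 371.8, -31.4]
tcp_rot: [180.0, -0.0, 103.1]
ft_force: [-0.1, -0.2, 4.4]
finger_gap: 10.4
grip_force: 98.8
time: 30.72
tool_pos: [465.6, 371.2, 156.7]
tcp_rot: [-179.9, 0.0, 103.1]
ft_force: [0.5, -0.1, -3.0]
finger_gap: 10.0
grip_force: 98.1
53551 plane tilt deg [0.01185748 0.06166709] z0 -36.53235362306397 ((10.903984069824219, 0.7737045288085938), (126.85750579833984, 148.98329162597656), 89.8730697631836) 85.51200033989319
[465.62089712 371.15592527 156.67994363] [-1.79895737e+02  4.02226117e-02  1.03104579e+02] [ 0.46011973 -0.14422443 -2.98063274]
```

View pics/w8.png

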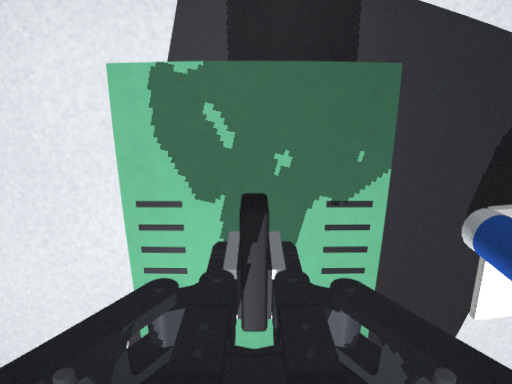

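The wrist view shows the cover held level by its rib (far edge at row 63), so I carry it over the bay.

```bash
python3 - <<'E'
from h import *
delta(590.7,6.7,130,90)
E
```

```text
delta [-0.3831  0.0398  0.0262] [-0.0032  0.0016  0.2288] norm 386 13.1
```

```bash
python3 -m jog '[-0.05,0.005,0,0,0,0.03,-0.1,0.01,0,0,0,0.06,-0.16,0.016,0,0,0,0.1,-0.22,0.023,0,0,0,0.14,-0.28,0.029,0,0,0,0.18,-0.34,0.035,0,0,0,0.21,-0.383,0.04,0.0,0,0,0.2288,-0.383,0.04,0.026,0,0,0.2288]'
python3 -m jog '[0,0,0,0,0,0,0,0,0,0,0,0]'
cat > cov.py <<'E'
from h import *
def cov(p,s):
    T=R.from_euler("xyz",s["tcp_rot"],degrees=True); D=cloud(p)
    C=T.inv().apply((D-s["tool_pos"]).reshape(-1,3)).reshape(D.shape); im=p["pixels"].astype(int); g=(im[...,1]>im[...,0]*1.3)&(im[...,1]>50)&(im[...,1]>im[...,2]*1.1)&(abs(C[...,2]+37)<20)
    P=C[g]; q=cv2.minAreaRect(P[:,:2].astype(np.float32)); A=np.c_[D[g][:,:2],np.ones(len(P))]; f=np.linalg.lstsq(A,D[g][:,2],rcond=None)[0]
    print(len(P),"tool x max",np.percentile(P[:,0],99.8),"y range",np.percentile(P[:,1],[.2,99.8]),q[2],"world tilt",np.degrees(f[:2]).round(2),"z med",np.median(D[g][:,2]))
    Q=D.reshape(-1,3); m=(Q[:,2]>100)&(Q[:,2]<108)
    for nm,k in(("xlo",(abs(Q[:,0]-515)<25)&(abs(Q[:,1]-4)<100)),("xhi",(abs(Q[:,0]-667)<25)&(abs(Q[:,1]-4)<100)),("yhi",(abs(Q[:,1]-101)<20)&(abs(Q[:,0]-591)<50))): 
        if (m&k).sum(): print(nm,(m&k).sum(),Q[m&k].mean(0).round(1))
E
python3 - <<'E'
from cov import *
s=r.sense(); p=r.snapshot("wrist"); save(p,"w9.png",(80,0,430,384),1.4); cov(p,s); print(s["tool_pos"],s["tcp_rot"],s["ft_force"]); delta(590.7,6.7,75,90)
E
```

```text
time: 31.78
tool_pos: [593.4, 4.0, 131.9]
tcp_rot: [179.9, 0.1, 89.7]
ft_force: [0.0, 0.3, -3.0]
finger_gap: 10.0
grip_force: 98.2
time: 32.02
tool_pos: [591.3, 8.2, 131.4]
tcp_rot: [-179.9, -0.0, 90.0]
ft_force: [-0.0, 0.6, -2.2]
finger_gap: 9.9
grip_force: 98.1
53580 tool x max 85.33630626351419 y range [-62.12729895  63.52357622] 89.9795150756836 world tilt [-0.17 -0.01] z med 167.9264686267481
xlo 141 [529.2  99.6 103.1]
xhi 156 [653.7  99.7 102.9]
yhi 609 [591.   99.3 103.1]
[591.28104474   8.23786289 131.40011146] [-1.79879076e+02 -1.40655286e-02  9.00414689e+01] [-0.03088923  0.58916659 -2.20810774]
delta [-0.0016 -0.0012  0.0573] [-0.0004 -0.0001  0.001 ] norm 57 0.1
```

View pics/w9.png

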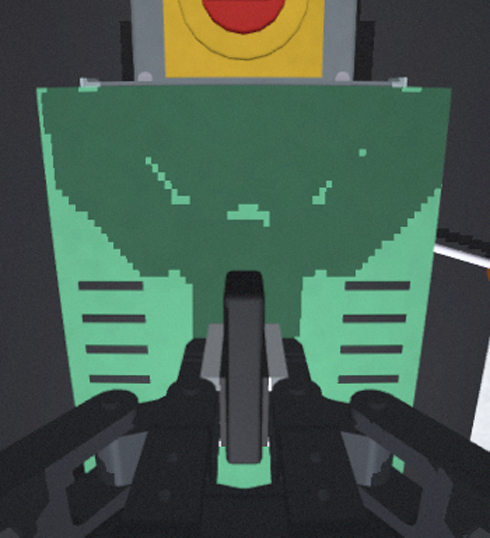

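The wrist crop shows the cover over the bay, with its far edge at row 88 along the rim and square to it. Now I lower it.

```bash
python3 -m jog '[-0.0014,-0.001,0.02,0,0,0,-0.0014,-0.001,0.035,0,0,0,-0.0014,-0.001,0.05,0,0,0,-0.0014,-0.001,0.054,0,0,0,-0.0014,-0.001,0.054,0,0,0,-0.0014,-0.001,0.054,0,0,0]'
python3 -m jog '[0,0,0.003,0,0,0,0,0,0.006,0,0,0,0,0,0.009,0,0,0,0,0,0.01,0,0,0,0,0,0.01,0,0,0]'
python3 - <<'E'
from cov import *
s=r.sense(); p=r.snapshot("wrist"); cov(p,s); print(s["tool_pos"],s["tcp_rot"],s["ft_force"],s["wrist_torque"])
E
```

```text
time: 32.83
tool_pos: [591.7, 6.2, 79.0]
tcp_rot: [179.9, 0.0, 90.0]
ft_force: [0.1, -0.6, -1.4]
finger_gap: 9.9
grip_force: 98.1
time: 33.45
tool_pos: [591.0, 6.3, 68.0]
tcp_rot: [-180.0, 0.0, 90.0]
ft_force: [-0.4, -0.1, -1.6]
finger_gap: 9.9
grip_force: 98.1
53542 tool x max 85.37725995250966 y range [-62.10768851  63.47422494] 89.85166931152344 world tilt [-0.08 -0.01] z med 104.54454825203834
xlo 8519 [530.4  44.6 103.7]
xhi 9197 [652.2  44.9 103.7]
yhi 8760 [591.2  89.9 103.9]
[590.98493581   6.25570213  68.03499075] [-1.79982998e+02  5.71012545e-04  8.99972756e+01] [-0.44505727 -0.1499795  -1.62784033] [0.01234375 0.00451844 0.00400589]
```

```bash
python3 -m jog '[0,0,0.002,0,0,0,0,0,0.004,0,0,0,0,0,0.004,0,0,0]'
python3 -m jog '[0,0,0.002,0,0,0,0,0,0.003,0,0,0,0,0,0.003,0,0,0]'
python3 -m jog '[0,0,0.002,0,0,0,0,0,0.002,0,0,0]'
python3 - <<'E'
from cov import *
s=r.sense(); p=r.snapshot("wrist"); cov(p,s); print(s["tool_pos"],s["tcp_rot"],s["ft_force"],s["wrist_torque"])
E
```

```text
time: 33.88
tool_pos: [590.9, 6.3, 63.9]
tcp_rot: [-180.0, -0.0, 90.0]
ft_force: [-0.7, -0.3, -2.0]
finger_gap: 10.0
grip_force: 98.1
time: 34.25
tool_pos: [591.2, 6.3, 61.5]
tcp_rot: [180.0, 0.0, 90.0]
ft_force: [-0.4, -0.3, 1.3]
finger_gap: 10.1
grip_force: 98.5
time: 34.5
tool_pos: [591.8, 6.2, 59.9]
tcp_rot: [179.9, 0.0, 90.0]
ft_force: [-1.0, 0.2, 4.2]
finger_gap: 10.0
grip_force: 99.0
53836 tool x max 85.39639877543806 y range [-62.39839129  63.74573747] 89.90652465820312 world tilt [ 0.16 -0.08] z med 96.40029136203212
xlo 3423 [524.1  52.3 102.2]
xhi 3433 [659.   53.2 102.2]
yhi 2875 [591.5  98.4 102.3]
[591.80568438   6.22628831  59.91121196] [1.79913134e+02 7.89714120e-03 9.00021877e+01] [-0.96612002  0.2057468   4.24396187] [-0.02936174  0.00685258  0.03005001]
```

```bash
python3 -m jog '[0,0,0.0015,0,0,0,0,0,0.003,0,0,0,0,0,0.0045,0,0,0,0,0,0.005,0,0,0]'
python3 -m jog '[0,0,0.0015,0,0,0,0,0,0.003,0,0,0,0,0,0.0045,0,0,0,0,0,0.005,0,0,0]'
python3 - <<'E'
from cov import *
s=r.sense(); p=r.snapshot("wrist"); cov(p,s); print(s["tool_pos"],s["tcp_rot"],s["ft_force"],s["wrist_torque"])
E
```

```text
time: 35.05
tool_pos: [592.4, 6.2, 55.7]
tcp_rot: [179.8, 0.0, 90.0]
ft_force: [-1.9, 0.5, 9.0]
finger_gap: 9.8
grip_force: 99.7
time: 35.55
tool_pos: [591.2, 6.2, 50.6]
tcp_rot: [180.0, 0.0, 90.0]
ft_force: [-8.6, -0.3, 18.1]
finger_gap: 9.7
grip_force: 101.5
53383 tool x max 85.41444749741828 y range [-62.44610647  63.6229621 ] 89.81646728515625 world tilt [-0.03 -0.01] z med 87.13126071692577
xlo 3802 [524.2  54.9 102.2]
xhi 3824 [659.   55.7 102.2]
yhi 3234 [591.2  98.3 102.3]
[591.24102709   6.22998754  50.56427618] [1.79990882e+02 7.70793199e-03 9.00028532e+01] [-8.56304031 -0.34133483 18.1175096 ] [0.03821333 1.37861862 0.01207198]
```

```bash
python3 -m jog '[0,0,0.001,0,0,0,0,0,0.0015,0,0,0,0,0,0.0015,0,0,0]'
python3 -m jog '[0,0,0,0,0,0,0,0,0,0,0,0,0,0,0,0,0,0,0,0,0,0,0,0]' -0.2
python3 -m jog '[0,0,-0.03,0,0,0,0,0,-0.06,0,0,0,0,0,-0.1,0,0,0,0,0,-0.15,0,0,0,0,0,-0.15,0,0,0,0,0,-0.15,0,0,0]'
python3 - <<'E'
from h import *
p=r.snapshot("wrist"); save(p,"w10.png"); np.save("w10.npy",p,allow_pickle=True); D=cloud(p); im=p["pixels"].astype(int); g=(im[...,1]>im[...,0]*1.3)&(im[...,1]>50)&(im[...,1]>im[...,2]*1.1)&(D[...,2]>70)
P=D[g]; f=np.linalg.lstsq(np.c_[P[:,:2]-[591.3,4.5],np.ones(len(P))],P[:,2],rcond=None)[0]; print(len(P),np.degrees(f[:2]),f[2],cv2.minAreaRect(P[:,:2].astype(np.float32)))
for x0 in(545,637):
    for y0 in(-70,-40,0,40,75):
        k=P[(abs(P[:,0]-x0)<12)&(abs(P[:,1]-y0)<12)]; print(x0,y0,len(k),np.median(k[:,2]).round(2) if len(k) else None)
m=(abs(D[...,0]-591)<40)&(abs(D[...,1]-148)<40)&(D[...,2]>88)&(D[...,2]<105); print("iso",cv2.minAreaRect(D[m][:,:2].astype(np.float32)))
print(r.sense()["tool_pos"],r.sense()["tcp_rot"])
E
```

```text
time: 35.98
tool_pos: [591.2, 6.3, 50.5]
tcp_rot: [180.0, 0.0, 90.0]
ft_force: [-13.7, 0.3, 26.6]
finger_gap: 9.5
grip_force: 102.8
time: 36.48
tool_pos: [591.2, 6.3, 47.5]
tcp_rot: [180.0, -0.0, 90.0]
ft_force: [1.0, -0.4, 3.9]
finger_gap: 34.4
grip_force: 1.3
time: 37.22
tool_pos: [590.7, 6.3, 196.8]
tcp_rot: [-179.9, -0.0, 90.0]
ft_force: [0.2, 0.3, -1.3]
finger_gap: 34.0
grip_force: 0.0
22379 [-0.05190476 -0.1433158 ] 87.73781878230147 ((591.99755859375, 2.9127349853515625), (177.19091796875, 128.7346954345703), 89.9955825805664)
545 -70 52 87.3
545 -40 575 87.24
545 0 537 87.22
545 40 682 87.11
545 75 774 87.2
637 -70 58 87.18
637 -40 573 87.13
637 0 543 87.21
637 40 680 87.06
637 75 776 87.07
iso ((591.2500610351562, 144.5120086669922), (7.14675235748291, 41.42180252075195), 89.82767486572266)
[590.12345732   6.31343383 195.85650105] [-1.79841876e+02 -1.15307617e-02  8.99943961e+01]
```

View pics/w10.png

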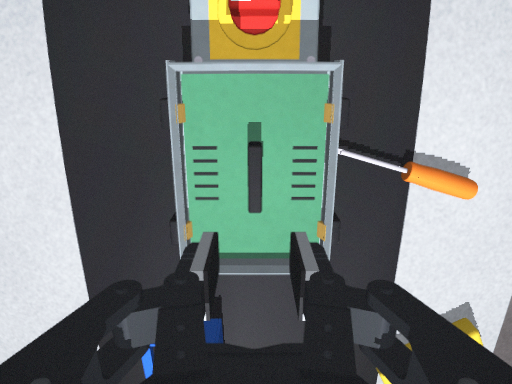

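The wrist view shows the cover flat under all four brass catches, at (181,113), (328,113), (187,230) and (321,230), at 87.2 mm everywhere. Last is the isolator.

```bash
python3 -m jog '[0.142,0.001,0,0,0,-1.571,0.142,0.001,0,0,0,-1.571,0.142,0.001,0,0,0,-1.571,0.142,0.001,0,0,0,-1.571,0.142,0.001,0,0,0,-1.571,0.142,0.001,0,0,0,-1.571,0.142,0.001,0,0,0,-1.571,0.142,0.001,0,0,0,-1.571]'
python3 -m jog '[0,0,0,0,0,-0.08,0,0,0,0,0,-0.08,0,0,0,0,0,-0.08]'
python3 - <<'E'
from h import *
delta(591.2,148.3,28,180.5)
E
```

```text
time: 38.28
tool_pos: [590.8, 148.1, 195.0]
tcp_rot: [-179.9, -0.2, 176.3]
ft_force: [0.0, -0.0, 0.2]
finger_gap: 34.3
grip_force: 0.0
time: 38.65
tool_pos: [591.5, 148.1, 196.4]
tcp_rot: [-180.0, -0.1, -179.6]
ft_force: [-0.3, 0.0, 0.4]
finger_gap: 34.4
grip_force: 0.0
delta [-1.000e-04  2.000e-04  1.684e-01] [-0.0003 -0.002  -0.0015] norm 168 0.1
```

```bash
python3 -m jog '[0,0,0.05,0,0,0,0,0,0.1,0,0,0,0,0,0.13,0,0,0,0,0,0.15,0,0,0,0,0,0.168,0,0,0,0,0,0.168,0,0,0]'
python3 -m jog '[0,0,0,0,0,0,0,0,0,0,0,0,0,0,0,0,0,0,0,0,0,0,0,0,0,0,0,0,0,0]' -1 40
python3 -m jog '[0,0,0,0,0,1.49,0,0,0,0,0,1.49,0,0,0,0,0,1.49,0,0,0,0,0,1.49,0,0,0,0,0,1.49,0,0,0,0,0,1.49,0,0,0,0,0,1.49,0,0,0,0,0,1.49]'
python3 -m jog '[0,0,0,0,0,0.06,0,0,0,0,0,0.1,0,0,0,0,0,0.115,0,0,0,0,0,0.115]'
python3 -c "
from bench import r; s=r.sense(); print(s['tcp_rot'],s['wrist_torque'],s['ft_force'],s['finger_gap'])"
```

```text
time: 39.4
tool_pos: [591.3, 148.1, 28.6]
tcp_rot: [-180.0, -0.1, -179.5]
ft_force: [-0.2, -0.5, 0.0]
finger_gap: 34.7
grip_force: 0.0
time: 40.02
tool_pos: [593.3, 148.3, 31.3]
tcp_rot: [180.0, 0.1, -179.5]
ft_force: [-0.4, -0.8, 5.9]
finger_gap: 13.1
grip_force: 43.8
time: 41.02
tool_pos: [591.1, 145.9, 31.2]
tcp_rot: [-179.9, 0.2, 94.8]
ft_force: [-13.6, -11.3, 18.1]
finger_gap: 13.1
grip_force: 45.4
time: 41.52
tool_pos: [590.9, 146.0, 31.2]
tcp_rot: [-179.9, 0.2, 88.6]
ft_force: [-13.4, -11.7, 17.1]
finger_gap: 13.2
grip_force: 49.1
[-179.85451653    0.22544581   88.62291365] [-2.00191543  2.26206444  1.11231703] [-13.43242455 -11.6592236   17.10139589] 13.217696231461126
```

```bash
python3 -m jog '[0,0,0,0,0,0,0,0,0,0,0,0,0,0,0,0,0,0,0,0,0,0,0,0]' -0.2
python3 -m jog '[0,0,-0.03,0,0,0,0,0,-0.06,0,0,0,0,0,-0.1,0,0,0,-0.03,0,-0.16,0,0,0,-0.06,0,-0.22,0,0,0,-0.08,0,-0.24,0,0,0,-0.08,0,-0.24,0,0,0]'
python3 - <<'E'
from h import *
p=r.snapshot("wrist"); save(p,"w11.png"); D=cloud(p); im=p["pixels"].astype(int)
m=(abs(D[...,0]-591)<40)&(abs(D[...,1]-148)<40)&(D[...,2]>88)&(D[...,2]<105); print("iso",m.sum(),cv2.minAreaRect(D[m][:,:2].astype(np.float32)))
P=D[m]; print("pca",np.degrees(np.arctan2(*np.linalg.svd(P[:,:2]-P[:,:2].mean(0),full_matrices=False)[2][0])))
g=(im[...,1]>im[...,0]*1.3)&(im[...,1]>50)&(im[...,1]>im[...,2]*1.1)&(D[...,2]>70); P=D[g]
for x0 in(545,637):
    for y0 in(-40,0,40,75):
        k=P[(abs(P[:,0]-x0)<12)&(abs(P[:,1]-y0)<12)]; print(x0,y0,len(k),np.median(k[:,2]).round(2) if len(k) else None)
E
```

```text
time: 42.02
tool_pos: [592.1, 148.4, 29.6]
tcp_rot: [-180.0, -0.0, 88.6]
ft_force: [0.0, -0.0, -0.1]
finger_gap: 34.3
grip_force: 0.0
time: 42.9
tool_pos: [591.9, 66.9, 273.5]
tcp_rot: [179.6, -0.0, 88.4]
ft_force: [0.5, 0.9, -0.3]
finger_gap: 34.1
grip_force: 0.0
iso 499 ((591.3486328125, 148.7617645263672), (41.15666198730469, 13.165352821350098), 89.79877471923828)
pca -179.61048042860588
545 -40 141 87.24
545 0 331 87.28
545 40 391 87.15
545 75 442 87.2
637 -40 168 87.26
637 0 327 87.17
637 40 397 87.16
637 75 439 87.12
```

View pics/w11.png

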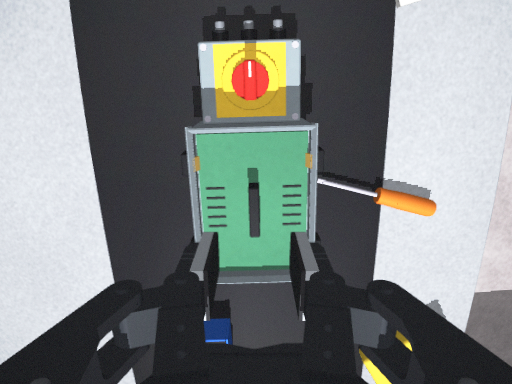

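The view shows the bar at (250,80) fully on along y, and the cover flat and caught.

```bash
python3 -c "
from bench import r; print(r.hand_in())"
```

```text
the job is handed in; nothing more can be done
None
```

The job is handed in: with the isolator off, both modules in the bin were plugged fully home, the cover was snapped level under all four catches, and the isolator was then turned fully back on, at about 43 s of the 210 s allowed.

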